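# Check-weigh the labelled bottle and pack it in the tote

### The arm

A 6-joint arm with a two-finger parallel gripper is mounted at the origin on the work surface. World frame = base frame: x ahead of the robot, y to its left, z up, the work surface at z = 0. Lengths are in m, angles in rad, forces in N, time in s.
With the tool pointing down it reaches from about 0.4 to 0.825 m from the base axis. Payload 7 kg.
Tool frame: the origin (TCP) lies between the finger pads; the fingertips stand 11 mm ahead of it and the grasp point (between the pads) lies 8 mm behind it (bot.finger_overhang is the distance from the TCP to the fingertips, in m); z points along the fingers, y is the direction in which the jaws open and shut (so a half turn about z gives the same grasp; the last joint's range is limited). The gripper opens to 88 mm and grips with 3 to 60 N. Pads are 19 mm wide; open, the fingers measure 130 mm over their backs; the gripper's body (78 mm by 193 mm) begins 47 mm behind the grasp point.
Start: joints at [1.505, 0.359, 0.012, 0, -1.224, -0.288], TCP at [0.234, 0.633, 0.238] pointing down, gripper open.
Joint ranges: [-3.07, 3.07], [-1.43, 2.12], [-1.02, 1.25], [-3.03, 1.67], [-3.05, -0], [-3.03, 3.03]. Speed limits (rad/s): [2.39, 2.39, 3.01, 3.14, 3.14, 3.14].

### API

Orientations are given as a unit quaternion [x, y, z, w].
In Python, from bench import bot gives the robot as it stands.
- The arm moves only by the shell command python3 -m crank 'ROWS' [FORCE]. ROWS is JSON, a list of rows, each a list of 3 entries, a list of its own where there are three numbers: the closure, from 0 (fully open) to 1 (shut), then the shift along the world's x, y, z in cm, then the turn about the world's z in rad. A call has 1 to 5 rows; each row shifts and turns the commanded pose from where the row before left it; what a row does not reach is not made up. A row lasts 1/8 s, in which the tool goes at most 62.5 mm and 10.7 degrees, less where a joint would pass 70% of its speed; a pose out of reach is approached as far as the arm can. A call with a gripper value outside its range is refused whole. The fingers move at their own pace and stop on an object; FORCE is the grip in N (left out, the last holds). Time passes only in rows, so rows that do not move let the fingers close. It gives the time, the measured TCP pose, the force and the opening at its end, in the units of the state.
- bot.state(): the state, without advancing time (a new reading comes with each control period).
- bot.snapshot(name): name is "scene" or "top"; returns a dict with "pixels" (400x640x3 uint8, blue, green, red), "camera_matrix" (3x3 intrinsics, pixels), "view" (4x4, takes a point from world to camera coordinates). Camera axes: x right, y up, looking along -z (the intrinsics and any distortion apply to the point x, -y, -z); pixel columns grow to the right and rows downward; lengths in m; the calibration is good to about 2 mm. A picture is of the moment at which its call begins. There is no depth.
- bot.hand_in(): hands the job in, once; it reports no verdict.
Trained networks look in a picture, given as the dict that the camera call returned (one of the last four; its "shot" number tells which), for a name from the list of things; names that differ only in an ending like _2 or _b are one class to them, and where a whole thing is asked for, a point or a joint stands for the part that bears it (a point fixed in the world has none). Each returns a list of dicts, best first, with "score" (0 to 1); they miss things now and then, are a little off and sometimes report something else, mostly with a low value. They report only what shows in the picture. A call takes as long as a camera call.
- bot.search_frame(thing, picture): "at" ([column, row] in pixels, amid what is visible of it).
- bot.silhouettes(thing, picture): "region" (400x640 bool, what is visible of it) and "at" ([column, row] in pixels, amid what is visible of it).
- bot.landmark_of(thing, picture): "at" ([column, row] in pixels: a listed point, or the origin of a listed thing).
The state is a dict: "clock": time; "joint_pos": joint angles; "dq": joint speeds; "effort": joint torques, N m; "ee_pos": TCP position; "tool_rot": TCP orientation; "force": force on the tool from outside, world axes, zero at the start; "moment": the same for the moment, N m; "opening": finger opening in m.
Only numpy, scipy, OpenCV 4.12 (cv2) and the standard library are available. Lean on these libraries where they do the work, as an engineer would, in place of code of your own. Each camera call takes 0.05 s, during which the arm holds its last target. There are 200 camera calls.

### The job

A freshly labelled bottle lies in the sloping catch tray of the labelling machine: stand it upright on the steel pan of the balance and let go of it for a second so that it can be weighed. Then take it again from straight above and set it down upright on the floor of the blue tote beside the two bottles already there. Set it down gently, never let it drop or fall, and do not push or knock over the packed bottles or anything else on the bench.

Things in the scene. Friction and masses are not known exactly. Their poses are not given: they have to be found in the camera images.
- bottle: the bottle to pack: round, white, pale label, 140 mm long, about 280 g; body 64 mm diameter x 100 mm, 8 mm neck, blue cap 50 mm diameter x 32 mm. Origin: centre of its foot; z axis runs from foot to cap. At the start it lies in the catch tray, foot at the low end near the robot, cap end raised and free on both sides, its z axis sloping 25 degrees up away from the robot
- bottle_cap (a point): centre of that bottle's cap, on its axis, 124 mm from the foot and 16 mm below the cap's top
- labeller: white labelling machine and steel catch tray, fixed. Origin on the bench below the tray's low end; x points along the tray to the machine. Tray floor starts 35 mm up, rises 25 degrees along x; 42 mm end plate, 25 mm high side rails (72 mm apart inside, 82 outside) on the first 75 mm only; beyond, a chute 50 mm wide. Machine front at x = 300 mm, 360 mm wide, up to 240 mm high
- balance: fixed dark grey check balance, 210 x 180 mm, origin on the bench under its middle, x axis pointing from its display to its back, z up
- pan (a point): centre of the top face of the balance's square steel pan (145 x 145 mm), 70 mm above the bench
- tote: fixed blue open tote, outside 230 mm (its x) by 240 mm (its y) by 100 mm high, walls and floor 5 mm thick; origin on the bench under its middle. Two packed bottles stand in its +x half (the side away from the robot); the -x half is empty
- tote_in (a point): centre of the tote's inner floor, 5 mm above the bench
- packed_a: bottle of the same kind standing in the tote, 140 mm tall, origin at the centre of its foot
- packed_b: the other bottle standing in the tote, same kind, origin at the centre of its foot
- jar: bystander: amber jar with a yellow cap, 66 mm diameter, 110 mm tall, origin at the centre of its foot
- tin: bystander: paint tin with a blue label, 100 mm diameter, 120 mm tall, origin at the centre of its foot

How it is judged:
On the way, in this order (a step that is already met when the one before it is completed fails the run):
1. the bottle stands upright on the balance pan, let go and at rest, for half a second (z of bottle in the frame of pan between -0.005 and 0.008 m and horizontal distance between bottle and pan below 0.07 m and angle between bottle's own z axis and vertical below 0.1 rad and contact force between the fingers and bottle below 0.05 N and linear speed of bottle below 0.03 m/s), for 0.5 s.
2. the bottle is lifted off the pan, upright, with the gripper pointing down (within about 17 degrees) (z of bottle in the frame of pan above 0.015 m and angle between bottle's own z axis and vertical below 0.3 rad and angle between the grasp point's own z axis and vertical above 2.84 rad and contact force between the fingers and bottle above 1 N), for 0.1 s.
At the end, for the whole second after the job is handed in: The bottle stands upright (within 6 degrees), released and at rest, on the floor of the blue tote; the two packed bottles and the jar and tin still stand upright within 30 mm of where they were (x of bottle in the frame of tote_in between -0.09 and 0.09 m and y of bottle in the frame of tote_in between -0.095 and 0.095 m and z of bottle in the frame of tote_in between -0.005 and 0.008 m and angle between each of bottle, packed_a, packed_b, jar, tin's own z axis and vertical below 0.1 rad and linear speed of bottle below 0.03 m/s and contact force between the fingers and bottle below 0.05 N and distance of each of packed_a, packed_b, jar, tin from where it was at the start of the episode below 0.03 m); the robot touches nothing.
It fails at once if the bottle drops or falls (moves faster than 0.5 m/s with no finger on it: about a 13 mm drop) (linear speed of bottle above 0.5 m/s and contact force between the fingers and bottle below 0.01 N).
It fails at once if a packed bottle is tipped by more than 20 degrees or pushed 30 mm away (angle between any of packed_a, packed_b's own z axis and vertical above 0.35 rad or distance of any of packed_a, packed_b from where it was at the start of the episode above 0.03 m).
It fails at once if the jar or tin is tipped or pushed 30 mm away (angle between any of jar, tin's own z axis and vertical above 0.35 rad or distance of any of jar, tin from where it was at the start of the episode above 0.03 m).
It also fails if it takes over 58 s, if anything falls off the work surface, if the arm or the gripper's body presses on something with over 40 N, if the wrist force passes 120 N, or if a joint passes its speed limit or range.

## Working session

There is one attempt and no reset: what is moved stays moved. The work goes in short steps, Python scripts to look and compute and a shell command to move; the robot and the scene stay as the last step left them, time stands still between calls to the robot, and variables do not carry over. Pictures are saved under pics/ and viewed, and the job is handed in when it is done.

```bash
ls; mkdir -p pics; cat > h.py <<'E'
import numpy as np, cv2
from bench import bot
def ray(pic,uv):
    K=np.array(pic["camera_matrix"]);V=np.array(pic["view"]);R=V[:3,:3];t=V[:3,3]
    d=np.linalg.inv(K)@[uv[0],uv[1],1]; d=R.T@(d*[1,-1,-1]); return -R.T@t,d/np.linalg.norm(d)
def at_z(pic,uv,z):
    c,d=ray(pic,uv); return c+d*(z-c[2])/d[2]
def tri(rs):
    A=sum(np.eye(3)-np.outer(d,d) for c,d in rs);b=sum((np.eye(3)-np.outer(d,d))@c for c,d in rs)
    return np.linalg.solve(A,b)
def proj(pic,p):
    V=np.array(pic["view"]);q=V[:3,:3]@p+V[:3,3];q=q*[1,-1,-1];u=np.array(pic["camera_matrix"])@q;return u[:2]/u[2]
E
python3 - <<'E'
from h import *
np.set_printoptions(precision=3,suppress=True)
P={n:bot.snapshot(n) for n in("scene","top")}
for n,p in P.items(): cv2.imwrite(f"pics/{n}0.png",p["pixels"])
for k,z in dict(bottle=None,bottle_cap=None,labeller=0,balance=0,pan=.07,tote=0,tote_in=.005,packed_a=.005,jar=0,tin=0).items():
    r={}
    for n,p in P.items():
        l=bot.landmark_of(k,p); r[n]=l
        print(k,n,[(np.round(a["at"],1).tolist(),round(a["score"],2),at_z(p,a["at"],z or 0).round(3).tolist()) for a in l[:3]])
    if all(r.values()): print("   tri",tri([ray(P[n],r[n][0]["at"]) for n in P]))
print(bot.state())
E
```

```text
pics
bottle scene [([328.2, 164.9], 0.6, [0.33, 0.356, 0.0])]
bottle top [([253.2, 251.7], 0.79, [0.414, 0.278, 0.0])]
   tri [0.424 0.269 0.075]
bottle_cap scene [([350.5, 163.5], 0.63, [0.374, 0.42, 0.0])]
bottle_cap top [([250.0, 213.7], 0.8, [0.53, 0.288, 0.0])]
   tri [0.531 0.267 0.128]
labeller scene [([324.8, 185.5], 0.78, [0.421, 0.262, 0.0])]
labeller top [([253.5, 247.8], 0.88, [0.426, 0.277, 0.0])]
   tri [ 0.421  0.272 -0.003]
balance scene [([163.9, 292.4], 0.76, [0.523, -0.326, 0.0])]
balance top [([449.3, 213.5], 0.81, [0.524, -0.322, 0.0]), ([379.3, 208.6], 0.66, [0.541, -0.108, 0.0])]
   tri [ 0.523 -0.325 -0.001]
pan scene [([160.3, 275.6], 0.69, [0.541, -0.327, 0.07])]
pan top [([455.3, 206.8], 0.9, [0.543, -0.317, 0.07]), ([389.4, 145.1], 0.63, [0.725, -0.13, 0.07])]
   tri [ 0.542 -0.322  0.067]
tote scene [([259.2, 238.8], 0.88, [0.506, -0.045, 0.0])]
tote top [([355.8, 222.5], 0.86, [0.499, -0.035, 0.0])]
   tri [ 0.498 -0.038 -0.009]
tote_in scene [([260.0, 235.1], 0.83, [0.499, -0.038, 0.005])]
tote_in top [([358.8, 224.4], 0.78, [0.494, -0.044, 0.005]), ([3
[... 444 characters left out ...]
.67, [0.542, -0.103, 0.0]), ([328.8, 183.0], 0.34, [0.419, 0.282, 0.0])]
jar top [([164.9, 184.0], 0.66, [0.623, 0.547, 0.0])]
   tri [ 0.624  0.553 -0.015]
tin scene [([280.3, 304.9], 0.87, [0.734, -0.137, 0.0]), ([260.5, 235.8], 0.4, [0.498, -0.035, 0.0])]
tin top []
{'clock': 1.1, 'joint_pos': array([ 1.505,  0.359,  0.012,  0.   , -1.224, -0.288]), 'dq': array([-0.001, -0.   , -0.001,  0.001,  0.   ,  0.   ]), 'effort': array([  0.   , -58.241,  29.331,   7.002,   0.012,  -0.   ]), 'ee_pos': array([0.234, 0.633, 0.238]), 'tool_rot': array([ 0.984, -0.176,  0.   ,  0.   ]), 'force': array([-0.248,  0.547, -0.547]), 'moment': array([-0.038, -0.018,  0.029]), 'opening': 0.08761134358913718}
```

View pics/scene0.png

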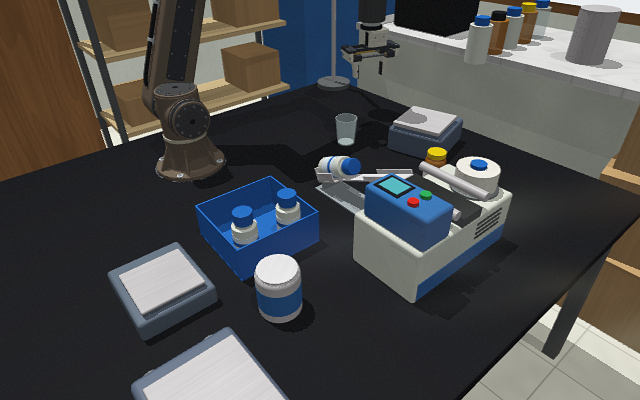

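View pics/top0.png

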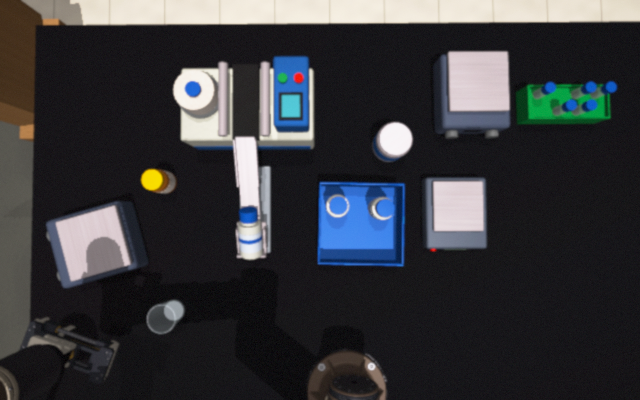

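The top view shows the bottle in the tray at (250,235) with its cap away from the robot. The tote is at (361,224). The small balance at (456,213) matches 210x180 mm, and the bigger balances are decoys. I'm moving above the cap now.

```bash
python3 -m crank '[[0,[3,-3.7,0],0.034],[0,[3,-3.7,0],0.034],[0,[3,-3.7,0],0.034],[0,[3,-3.7,0],0.034],[0,[3,-3.7,0],0.034]]' 10 >/dev/null; python3 -m crank '[[0,[3,-3.7,0],0.034],[0,[3,-3.7,0],0.034],[0,[3,-3.7,0],0.034],[0,[3,-3.7,0],0.034],[0,[2.7,-3.3,0],0.034]]'; python3 -m crank '[[0,[0,0,0],0]]'
python3 - <<'E'
from h import *
np.set_printoptions(precision=4,suppress=True)
f=[];c=[]
P={n:bot.snapshot(n) for n in("scene","top")}
for k in("bottle","bottle_cap"):
    r=[bot.landmark_of(k,p) for p in P.values()]
    print(k,[a[0]["at"] if a else None for a in r])
    if all(r): print(tri([ray(p,a[0]["at"]) for p,a in zip(P.values(),r)]))
m=at_z(P["top"],[245.5,139],.175);print("chute top",m)
cv2.imwrite("pics/a.png",np.hstack([cv2.resize(P["scene"]["pixels"][90:250,270:430],(400,400)),cv2.resize(P["top"]["pixels"][130:290,170:330],(400,400))]))
E
```

```text
clock: 2.35
ee_pos: [0.5318, 0.2658, 0.2378]
tool_rot: [1.0, -0.006, 0.0, -0.0]
force: [0.6, -0.1, 0.3]
opening: 0.0878
clock: 2.48
ee_pos: [0.5322, 0.265, 0.2375]
tool_rot: [1.0, -0.008, -0.0, 0.0]
force: [-0.4, -0.2, 0.3]
opening: 0.0874
bottle [[323.8, 165.7], [250.6, 253.3]]
[0.4135 0.2712 0.0673]
bottle_cap [[348.0, 163.8], [250.2, 213.5]]
[0.5289 0.2633 0.1278]
chute top [0.7267 0.2689 0.175 ]
```

View pics/a.png

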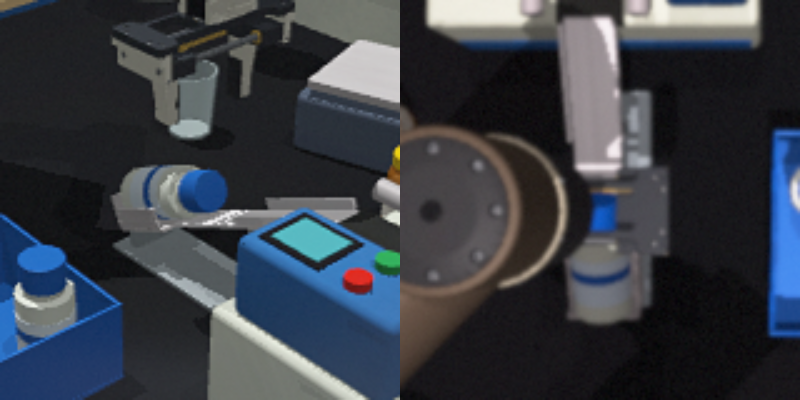

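The scene view shows the gripper above the blue cap (crop position 207,188), with both sides free. The cap is at about (0.53, 0.266, 0.127), so I'm descending and gripping lightly.

```bash
python3 -m crank '[[0,[-0.1,0,-3],0],[0,[-0.1,0.1,-3],0],[0,[0,0,-2.5],0],[0,[0,0,-2],0],[0,[0,0,-1.4],0]]'; python3 -m crank '[[0,[0,0,0],0],[0.3,[0,0,0],0],[0.6,[0,0,0],0],[1,[0,0,0],0],[1,[0,0,0],0]]' 8;python3 -m crank '[[1,[0,0,0],0],[1,[0,0,0],0],[1,[0,0,0],0]]'
python3 - <<'E'
from h import *
P={n:bot.snapshot(n) for n in("scene","top")}
cv2.imwrite("pics/b.png",np.hstack([cv2.resize(P["scene"]["pixels"][90:250,270:430],(400,400)),cv2.resize(P["top"]["pixels"][130:290,170:330],(400,400))]))
E
```

```text
clock: 3.4
ee_pos: [0.5283, 0.2687, 0.1177]
tool_rot: [1.0, -0.006, -0.0, 0.0]
force: [1.1, 0.0, -0.2]
opening: 0.0878
clock: 4.03
ee_pos: [0.5291, 0.2684, 0.1189]
tool_rot: [1.0, -0.007, 0.0, -0.0]
force: [0.8, 3.1, 1.9]
opening: 0.0532
clock: 4.4
ee_pos: [0.5293, 0.2686, 0.119]
tool_rot: [1.0, -0.007, 0.0, -0.0]
force: [0.2, 2.5, 3.2]
opening: 0.0498
```

View pics/b.png

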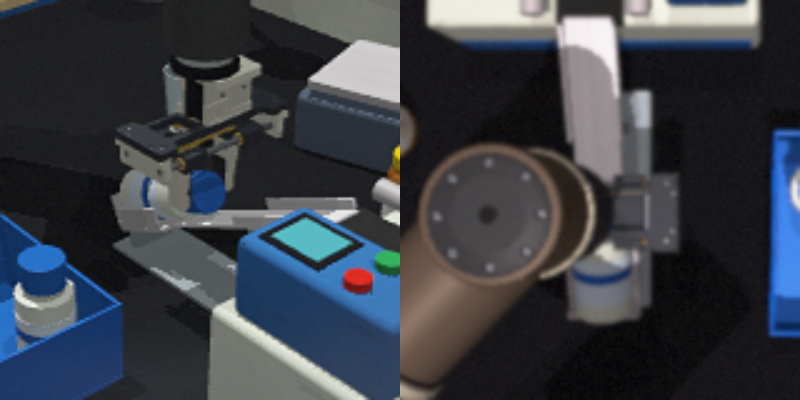

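The fingers are closed on the cap at 49.8 mm. I'm lifting slowly so the bottle can swing down.

```bash
python3 -m crank '[[1,[0.2,-0.1,1],0],[1,[0.2,0,1],0],[1,[0.2,0,1],0],[1,[0.2,0,1],0],[1,[0,0,1],0]]';  python3 -m crank '[[1,[0,0,1],0],[1,[0,0,1],0],[1,[0,0,1],0],[1,[0,0,1],0],[1,[0,0,1],0]]';python3 -m crank '[[1,[0,0,1],0],[1,[0,0,1],0],[1,[0,0,1],0],[1,[0,0,0],0]]'
python3 - <<'E'
from h import *
P={n:bot.snapshot(n) for n in("scene","top")}
cv2.imwrite("pics/c.png",np.hstack([cv2.resize(P["scene"]["pixels"][50:210,270:430],(400,400)),cv2.resize(P["top"]["pixels"][130:290,170:330],(400,400))]))
E
```

```text
clock: 5.12
ee_pos: [0.537, 0.2671, 0.1693]
tool_rot: [1.0, -0.007, 0.0, -0.0]
force: [0.4, -0.2, -3.2]
opening: 0.0497
clock: 5.75
ee_pos: [0.5369, 0.2672, 0.2192]
tool_rot: [1.0, -0.007, 0.0, -0.0]
force: [0.8, 0.5, -2.7]
opening: 0.0497
clock: 6.25
ee_pos: [0.5373, 0.2675, 0.2496]
tool_rot: [1.0, -0.007, 0.001, -0.001]
force: [0.4, 0.3, -3.0]
opening: 0.0498
```

View pics/c.png

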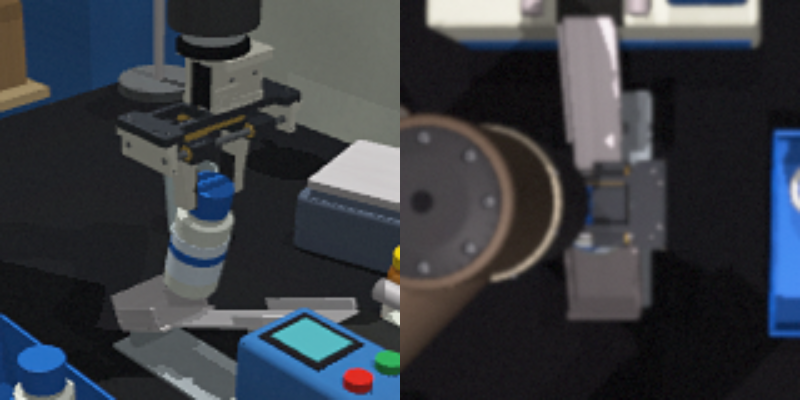

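The scene crop shows the bottle swung nearly upright and held by the cap, with its foot still slightly toward the robot. I'm raising it, carrying it above the pan and measuring the tilt there.

```bash
python3 -m crank '[[1,[0,-1,1.5],0],[1,[0,-1,1.5],0],[1,[0,-2,1.5],0],[1,[0,-3,1],0],[1,[0,-3,0.5],0]]' >/dev/null;  python3 -m crank '[[1,[0,-4,0],0],[1,[0,-5,0],0],[1,[0,-5,0],0],[1,[0,-5,0],0],[1,[0,-5,0],0]]';python3 -m crank '[[1,[0,-5,0],0],[1,[0,-5,0],0],[1,[0,-5,0],0],[1,[0,-4,0],0],[1,[0,-3,0],0]]';python3 -m crank '[[1,[0,-2,0],0],[1,[0.2,-1,0],0],[1,[0.2,0,0],0],[1,[0,0,0],0],[1,[0,0,0],0]]'
python3 - <<'E'
from h import *
np.set_printoptions(precision=4,suppress=True)
P={n:bot.snapshot(n) for n in("scene","top")}
s=bot.state();e=s["ee_pos"];print(e)
for k in("bottle","bottle_cap"):
    for n,p in P.items():
        for a in bot.landmark_of(k,p)[:3]:
            c,d=ray(p,a["at"]); print(k,n,np.round(a["at"],1),round(a["score"],2),"on plane y:",c+d*(e[1]-c[1])/d[1], "x-plane",c+d*(e[0]-c[0])/d[0])
print("pan px",proj(P["scene"],np.array([.542,-.322,.07])), "cap px exp",proj(P["scene"],e+[0,0,.008]))
cv2.imwrite("pics/d.png",np.hstack([cv2.resize(P["scene"]["pixels"][150:350,60:260],(400,400)),cv2.resize(P["top"]["pixels"][110:310,340:540],(400,400))]))
E
```

```text
clock: 7.6
ee_pos: [0.5362, -0.0754, 0.31]
tool_rot: [1.0, -0.007, 0.001, -0.0]
force: [0.6, 0.2, -2.9]
opening: 0.0497
clock: 8.22
ee_pos: [0.5356, -0.2955, 0.3097]
tool_rot: [1.0, -0.008, 0.0, 0.0]
force: [1.0, 0.1, -3.3]
opening: 0.0496
clock: 8.85
ee_pos: [0.5411, -0.3219, 0.3087]
tool_rot: [1.0, -0.006, 0.0, -0.0]
force: [0.3, -0.8, -3.7]
opening: 0.0498
[ 0.541  -0.3221  0.3087]
bottle scene [146.9 232.1] 0.78 on plane y: [ 0.5233 -0.3221  0.1829] x-plane [ 0.541  -0.3259  0.196 ]
bottle scene [161.9 295.3] 0.65 on plane y: [ 0.4697 -0.3221 -0.0573] x-plane [ 0.541  -0.3362  0.0121]
bottle top [387.1 145.8] 0.62 on plane y: [ 0.9128 -0.3221 -1.0827] x-plane [0.541  0.0677 1.1714]
bottle_cap scene [134.4 185.6] 0.96 on plane y: [ 0.5412 -0.3221  0.3106] x-plane [ 0.541  -0.3221  0.3105]
bottle_cap top [389.7 145.4] 0.57 on plane y: [ 0.901  -0.3221 -0.9983] x-plane [0.541  0.0674 1.1717]
pan px [162.3424 274.7777] cap px exp [133.5389 182.9233]
```

View pics/d.png

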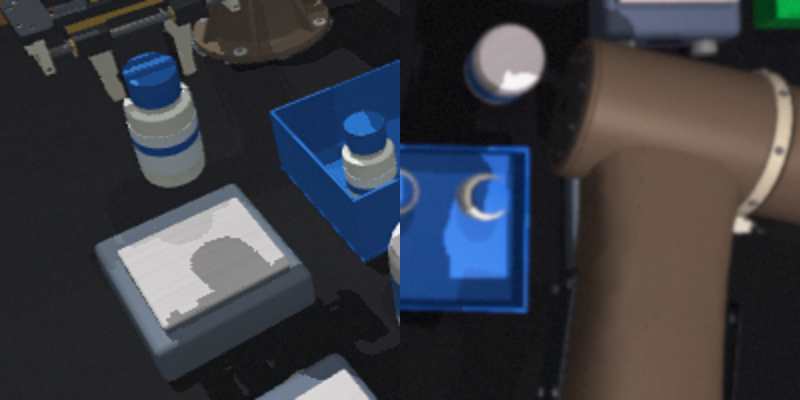

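The scene crop shows the bottle hanging over the balance with its foot at (147,232) and its cap at (134,186), tilted about 8°. Pressing the foot edge lightly onto the pan should level it.

```bash
python3 -m crank '[[1,[0,0,-2],0],[1,[0,0,-2.5],0],[1,[0,0,-2.5],0],[1,[0,0,-1.5],0],[1,[0,0,-1],0]]';  python3 -m crank '[[1,[0,0,-0.5],0],[1,[0,0,-0.4],0],[1,[0,0,-0.3],0],[1,[0,0,-0.2],0],[1,[0,0,0],0]]'; python3 -m crank '[[1,[0,0,-0.2],0],[1,[0,0,-0.2],0],[1,[0,0,0],0]]'
```

```text
clock: 9.78
ee_pos: [0.5409, -0.3229, 0.213]
tool_rot: [1.0, -0.007, -0.0, 0.0]
force: [-0.2, -0.5, -3.3]
opening: 0.0499
clock: 10.4
ee_pos: [0.5428, -0.324, 0.2032]
tool_rot: [1.0, -0.006, 0.003, 0.002]
force: [-0.4, -0.0, 8.3]
opening: 0.0497
clock: 10.78
ee_pos: [0.543, -0.3241, 0.1996]
tool_rot: [1.0, -0.006, 0.003, 0.002]
force: [-0.9, 0.8, 11.4]
opening: 0.0498
```

```bash
python3 - <<'E'
from h import *
np.set_printoptions(precision=4,suppress=True)
P={n:bot.snapshot(n) for n in("scene",)}
s=bot.state();e=s["ee_pos"];print(e,s["force"])
for k in("bottle","bottle_cap"):
    for n,p in P.items():
        for a in bot.landmark_of(k,p)[:3]:
            c,d=ray(p,a["at"]); print(k,n,np.round(a["at"],1),round(a["score"],2),"on plane y:",c+d*(e[1]-c[1])/d[1])
cv2.imwrite("pics/e.png",cv2.resize(P["scene"]["pixels"][180:330,80:230],(600,600)))
E
```

```text
[ 0.543  -0.3241  0.1996] [-1.7053  0.1663 11.5782]
bottle scene [158.2 267.8] 0.66 on plane y: [ 0.5328 -0.3241  0.0862]
bottle scene [261.9 235.5] 0.42 on plane y: [ 1.0195 -0.3241  0.4881]
bottle_cap scene [330.3 186.8] 0.17 on plane y: [ 1.1232 -0.3241  0.5975]
```

View pics/e.png

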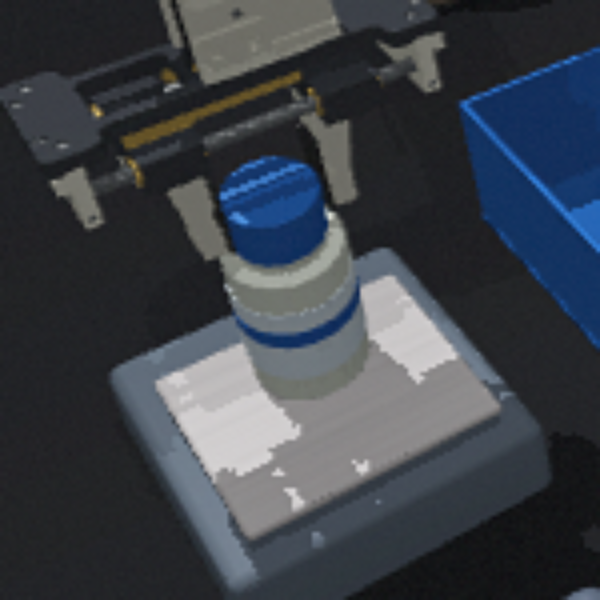

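```bash
cat >> h.py <<'E'
from scipy.optimize import minimize
def fit(pic,x0,verb=True):
    """x0: foot x,y,z,tilt x,tilt y -> axis leaning (tx,ty)"""
    l=bot.silhouettes("bottle",pic)
    l=[a for a in l if np.linalg.norm(np.array(a["at"])-proj(pic,np.array(x0[:3])+[0,0,.07]))<30]
    M=l[0]["region"].astype(np.uint8); M=cv2.resize(M*255,None,fx=3,fy=3)>127
    t=np.linspace(0,2*np.pi,40)
    def mask(q):
        n=np.array([np.sin(q[3]),np.sin(q[4]),1]);n/=np.linalg.norm(n)
        a=np.cross([0,1,0],n);a/=np.linalg.norm(a);b=np.cross(n,a);I=np.zeros(M.shape,np.uint8)
        for z0,z1,r in((0,.1,.032),(.1,.108,.02),(.108,.14,.025)):
            pts=[proj(pic,np.array(q[:3])+n*z+r*(a*np.cos(s)+b*np.sin(s)))*3+1 for z in(z0,z1) for s in t]
            cv2.fillConvexPoly(I,cv2.convexHull(np.array(pts,np.float32)).round().astype(np.int32),1)
        return I>0
    S=np.array([.01,.01,.01,.1,.1])
    f=lambda u:-(mask(np.array(x0)+u*S)&M).sum()/(mask(np.array(x0)+u*S)|M).sum()
    r=minimize(f,np.zeros(5),method="Nelder-Mead",options=dict(initial_simplex=np.vstack([np.zeros(5),np.eye(5)]),maxiter=250))
    return np.array(x0)+r.x*S,-r.fun,l[0]
E
python3 - <<'E'
from h import *
np.set_printoptions(precision=4,suppress=True)
p=bot.snapshot("scene")
for x0 in([.535,-.324,.07,0.0,0],[.53,-.324,.072,.15,0]):
    q,s,l=fit(p,x0);print(q,s,l["score"])
print("vertical px",proj(p,np.array([.533,-.324,.07])),proj(p,np.array([.533,-.324,.21])))
I=p["pixels"].copy();I[l["region"]]=(0,0,255);cv2.imwrite("pics/f.png",cv2.resize(I[180:330,80:230],(500,500)))
E
```

```text
[ 0.5114 -0.321   0.0684  0.2072 -0.0084] 0.9570322580645161 0.77
[ 0.5209 -0.3237  0.0776  0.2354 -0.0102] 0.9537820512820513 0.77
vertical px [159.8905 273.0284] [144.6609 224.6621]
```

View pics/f.png

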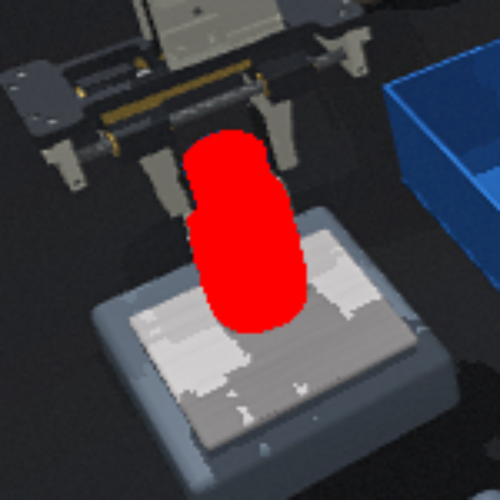

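The silhouette (500 px crop, about 245,230) fits a lean of about 0.21 rad toward +x, with the foot's far edge on the pan. I'm rolling it upright by moving the cap back in -x about that edge.

```bash
python3 -m crank '[[1,[-0.5,0,0],0],[1,[-0.5,0,-0.1],0],[1,[-0.5,0,-0.1],0],[1,[-0.5,0,-0.1],0],[1,[0,0,0],0]]'
python3 - <<'E'
from h import *
np.set_printoptions(precision=4,suppress=True)
p=bot.snapshot("scene");print(bot.state()["ee_pos"])
q,s,l=fit(p,[.517,-.322,.07,.1,0]);print(q,s,l["score"])
cv2.imwrite("pics/g.png",cv2.resize(p["pixels"][180:330,80:230],(500,500)))
E
```

```text
clock: 11.7
ee_pos: [0.5216, -0.3236, 0.1953]
tool_rot: [1.0, -0.007, 0.002, 0.001]
force: [-0.9, 1.1, 6.9]
opening: 0.0497
[ 0.5217 -0.3236  0.1953]
[ 0.516  -0.3227  0.0743  0.1471 -0.0173] 0.9543404386777881 0.95
```

View pics/g.png

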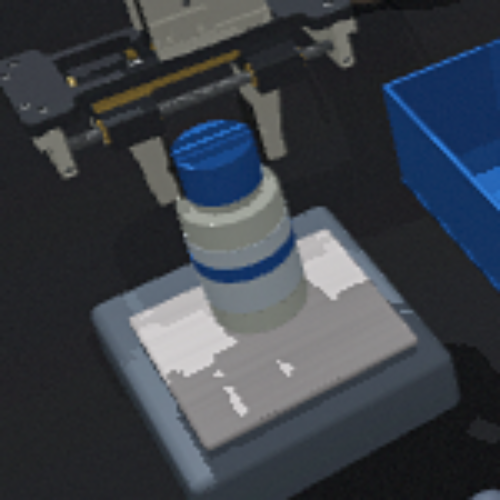

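```bash
python3 -m crank '[[1,[-0.4,0,-0.1],0],[1,[-0.4,0,-0.1],0],[1,[-0.4,0,-0.1],0],[1,[0,0,0],0]]'
python3 - <<'E'
from h import *
np.set_printoptions(precision=4,suppress=True)
p=bot.snapshot("scene");s=bot.state();print(s["ee_pos"],s["force"],s["moment"])
q,s,l=fit(p,[.517,-.322,.07,.05,0]);print(q,s,l["score"])
for x0 in([.54,-.105,.005,0,0],): print("packed check",fit.__name__)
cv2.imwrite("pics/i.png",cv2.resize(p["pixels"][180:330,80:230],(500,500)))
E
```

```text
clock: 12.3
ee_pos: [0.5123, -0.324, 0.1939]
tool_rot: [1.0, -0.006, 0.004, 0.002]
force: [1.7, 2.2, 10.7]
opening: 0.0496
[ 0.5123 -0.324   0.1939] [ 2.8744  2.0023 11.207 ] [ 0.733  -1.0541  0.0383]Traceback (most recent call last):
  File "<stdin>", line 4, in <module>
  File "h.py", line 18, in fit
    M=l[0]["region"].astype(np.uint8); M=cv2.resize(M*255,None,fx=3,fy=3)>127
      ~^^^
IndexError: list index out of range
```

```bash
python3 - <<'E'
from h import *
np.set_printoptions(precision=4,suppress=True)
for i in range(3):
    p=bot.snapshot("scene")
    try: q,s,l=fit(p,[.51,-.322,.07,.05,0]);print(q,s,l["score"]);break
    except IndexError: print([ (a["at"],a["score"]) for a in bot.silhouettes("bottle",p)], proj(p,np.array([.51,-.322,.14])))
cv2.imwrite("pics/i.png",cv2.resize(p["pixels"][180:330,80:230],(600,600),interpolation=cv2.INTER_CUBIC))
E
```

```text
[ 0.5165 -0.3227  0.0706  0.0217 -0.0192] 0.9666941273390608 0.96
```

View pics/i.png

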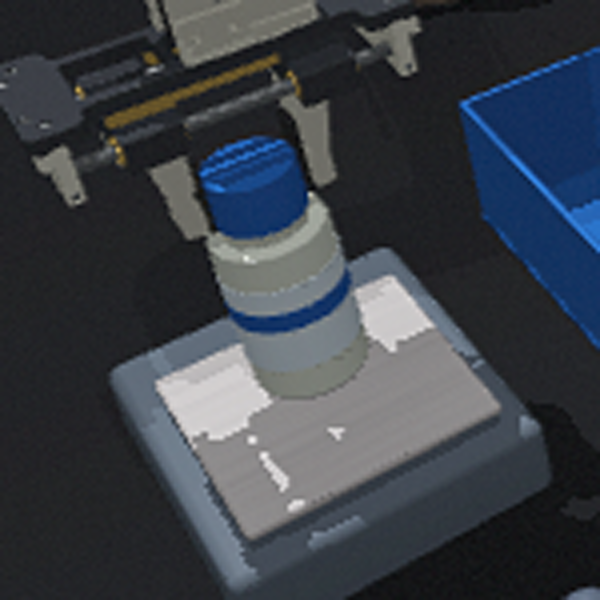

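The fit now gives a tilt of 0.02 rad and the foot at z = 0.0706, so the bottle is upright on the pan. I'm easing the press and opening gradually.

```bash
python3 -m crank '[[1,[0,0,0.1],0],[1,[0,0,0.1],0],[1,[0,0,0],0]]' ; python3 -m crank '[[0.42,[0,0,0],0],[0.4,[0,0,0],0],[0.3,[0,0,0],0],[0.1,[0,0,0],0],[0,[0,0,0],0]]'; python3 -m crank '[[0,[0,0,0],0],[0,[0,0,0],0],[0,[0,0,0],0],[0,[0,0,0],0],[0,[0,0,0],0]]'; python3 -m crank '[[0,[0,0,0],0],[0,[0,0,0],0],[0,[0,0,0],0],[0,[0,0,0],0],[0,[0,0,0],0]]'
python3 - <<'E'
from h import *
np.set_printoptions(precision=4,suppress=True)
for i in range(3):
    p=bot.snapshot("scene")
    try: q,s,l=fit(p,[.515,-.322,.07,.02,0]);print(q,s,l["score"]);break
    except IndexError: print("miss")
cv2.imwrite("pics/j.png",cv2.resize(p["pixels"][180:330,80:230],(600,600),interpolation=cv2.INTER_CUBIC))
E
```

```text
clock: 12.88
ee_pos: [0.511, -0.3236, 0.1941]
tool_rot: [1.0, -0.006, 0.003, 0.001]
force: [2.1, 0.5, 8.0]
opening: 0.05
clock: 13.5
ee_pos: [0.5087, -0.3228, 0.1914]
tool_rot: [1.0, -0.007, -0.0, -0.0]
force: [0.4, 0.7, -0.4]
opening: 0.0762
clock: 14.12
ee_pos: [0.5089, -0.3228, 0.1915]
tool_rot: [1.0, -0.007, 0.0, -0.0]
force: [-0.8, 0.2, 0.4]
opening: 0.0874
clock: 14.75
ee_pos: [0.5089, -0.3228, 0.1916]
tool_rot: [1.0, -0.007, 0.0, 0.0]
force: [-0.4, 0.2, 0.2]
opening: 0.0876
[ 0.5173 -0.3236  0.0707  0.067  -0.0061] 0.9751889093829952 0.63
```

View pics/j.png

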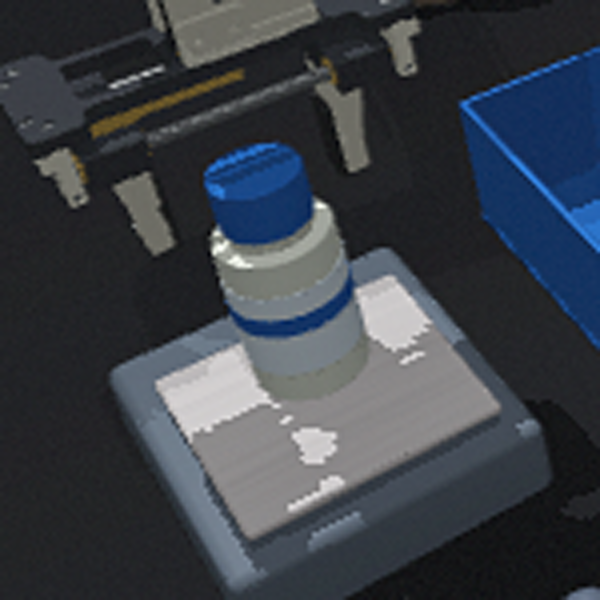

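The bottle stands free on the pan and was released for more than a second. I'm recentring on the cap (+8 mm x, -4 mm z), regripping harder and lifting.

```bash
python3 -m crank '[[0,[0.4,-0.1,-0.2],0],[0,[0.4,0,-0.2],0],[0,[0,0,0],0],[0.3,[0,0,0],0],[0.6,[0,0,0],0]]' 20; python3 -m crank '[[1,[0,0,0],0],[1,[0,0,0],0],[1,[0,0,0],0],[1,[0,0,0],0],[1,[0,0,0],0]]'; python3 -m crank '[[1,[0,0,0.5],0],[1,[0,0,1],0],[1,[0,0,1.5],0],[1,[0,0,2],0],[1,[0,0,2],0]]';  python3 -m crank '[[1,[0,0,2],0],[1,[0,0,2],0],[1,[0,0,1],0],[1,[0,0,0],0]]'
python3 - <<'E'
from h import *
np.set_printoptions(precision=4,suppress=True)
for i in range(3):
    p=bot.snapshot("scene");e=bot.state()["ee_pos"]
    try: q,s,l=fit(p,[.517,-.324,e[2]+.008-.124,.06,0]);print(e,q,s,l["score"]);break
    except IndexError: print("miss")
E
```

```text
clock: 15.48
ee_pos: [0.5168, -0.3238, 0.1876]
tool_rot: [1.0, -0.007, -0.0, -0.0]
force: [1.0, 0.0, -0.7]
opening: 0.0731
clock: 16.1
ee_pos: [0.5169, -0.3238, 0.1876]
tool_rot: [1.0, -0.007, 0.0, -0.0]
force: [0.3, 1.3, 1.0]
opening: 0.0493
clock: 16.73
ee_pos: [0.517, -0.3239, 0.2593]
tool_rot: [1.0, -0.007, 0.0, 0.0]
force: [0.9, 0.0, -3.3]
opening: 0.0496
clock: 17.23
ee_pos: [0.5171, -0.3239, 0.3085]
tool_rot: [1.0, -0.007, 0.001, 0.0]
force: [0.5, 0.4, -3.9]
opening: 0.0501
miss
[ 0.5165 -0.3236  0.3066] [ 0.5173 -0.3236  0.1906  0.0619 -0.0123] 0.9521170361493908 0.78
```

The bottle is held upright off the pan. Next target is the empty half of the tote at about (0.437, -0.04).

```bash
python3 -m crank '[[1,[-0.5,1,0],0],[1,[-1,3,0],0],[1,[-1.5,4,0],0],[1,[-1.5,4,0],0],[1,[-1.5,4,0],0]]' >/dev/null; python3 -m crank '[[1,[-1,4,0],0],[1,[-0.5,4,0],0],[1,[-0.5,3,0],0],[1,[0,1.4,0],0],[1,[0,0,0],0]]'; python3 -m crank '[[1,[0,0,-1],0],[1,[0,0,-2],0],[1,[0,0,-2],0],[1,[0,0,-1],0],[1,[0,0,0],0]]'
python3 - <<'E'
from h import *
np.set_printoptions(precision=4,suppress=True)
P={n:bot.snapshot(n) for n in("scene","top")};e=bot.state()["ee_pos"]
try: q,s,l=fit(P["scene"],[e[0],e[1],e[2]+.008-.1256,.06,0]);print(e,q,s,l["score"])
except IndexError: print("miss")
cv2.imwrite("pics/k.png",np.hstack([cv2.resize(P["scene"]["pixels"][140:300,180:340],(400,400)),cv2.resize(P["top"]["pixels"][150:310,280:440],(400,400))]))
E
```

```text
clock: 18.68
ee_pos: [0.4367, -0.0392, 0.3076]
tool_rot: [1.0, -0.006, 0.0, -0.0]
force: [-0.9, 0.7, -3.5]
opening: 0.0497
clock: 19.3
ee_pos: [0.4365, -0.0405, 0.2468]
tool_rot: [1.0, -0.007, -0.001, 0.0]
force: [-0.3, 0.7, -3.6]
opening: 0.0494
[ 0.4373 -0.0401  0.248 ] [ 0.4371 -0.0393  0.1314  0.091  -0.0386] 0.9298686082517366 0.68
```

View pics/k.png

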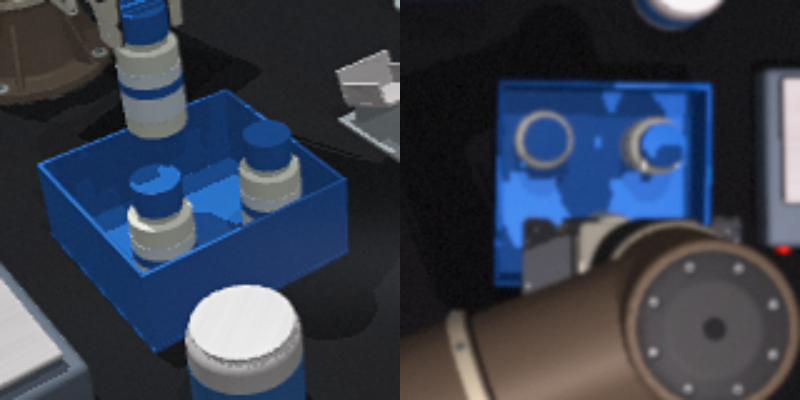

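The bottle hangs upright over the tote's empty robot-side half (scene crop 150,90), with the packed bottles clear in front of it. I'm lowering it.

```bash
python3 -m crank '[[1,[0,0,-2],0],[1,[0,0,-3],0],[1,[0,0,-3],0],[1,[0,0,-2],0],[1,[0,0,-1],0]]'; python3 -m crank '[[1,[0,0,-0.4],0],[1,[0,0,-0.2],0],[1,[0,0,-0.2],0],[1,[0,0,0],0]]'
```

```text
clock: 20.08
ee_pos: [0.437, -0.0398, 0.1372]
tool_rot: [1.0, -0.007, -0.0, 0.0]
force: [0.5, -0.1, -2.6]
opening: 0.0496
clock: 20.58
ee_pos: [0.437, -0.0398, 0.1298]
tool_rot: [1.0, -0.007, 0.0, -0.0]
force: [-0.1, -0.2, -2.5]
opening: 0.0495
```

```bash
python3 -m crank '[[1,[0,0,-0.2],0],[1,[0,0,-0.2],0],[1,[0,0,-0.1],0],[1,[0,0,0],0]]';python3 -m crank '[[1,[0,0,-0.1],0],[1,[0,0,-0.1],0],[1,[0,0,0],0]]'
```

```text
clock: 21.08
ee_pos: [0.4368, -0.0399, 0.1244]
tool_rot: [1.0, -0.007, -0.0, 0.0]
force: [-0.1, -0.7, -3.3]
opening: 0.0497
clock: 21.45
ee_pos: [0.437, -0.0398, 0.1226]
tool_rot: [1.0, -0.007, 0.0, -0.0]
force: [0.4, -0.5, -2.9]
opening: 0.05
```

```bash
python3 -m crank '[[1,[0,0,-0.1],0],[1,[0,0,0],0]]';python3 -m crank '[[1,[0,0,-0.1],0],[1,[0,0,0],0]]';python3 -m crank '[[1,[0,0,-0.1],0],[1,[0,0,0],0]]'
```

```text
clock: 21.7
ee_pos: [0.4375, -0.0398, 0.1225]
tool_rot: [1.0, -0.007, 0.001, 0.0]
force: [-2.1, 1.1, 8.1]
opening: 0.0494
clock: 21.95
ee_pos: [0.4381, -0.0396, 0.1224]
tool_rot: [1.0, -0.006, 0.001, -0.0]
force: [-4.5, 2.7, 16.3]
opening: 0.0494
clock: 22.2
ee_pos: [0.4389, -0.0396, 0.1223]
tool_rot: [1.0, -0.006, 0.002, -0.0]
force: [-6.6, 0.9, 22.6]
opening: 0.0495
```

The foot is on the floor (contact at TCP z = 0.1225, as predicted). I'm taking the press off, opening gently and rising.

```bash
python3 -m crank '[[1,[0,0,0.2],0],[1,[0,0,0],0]]';python3 -m crank '[[0.42,[0,0,0],0],[0.4,[0,0,0],0],[0.3,[0,0,0],0],[0,[0,0,0],0],[0,[0,0,0],0]]';python3 -m crank '[[0,[0,0,0],0],[0,[0,0,0],0],[0,[0,0,1],0],[0,[0,0,2],0],[0,[0,0,3],0]]';python3 -m crank '[[0,[0,0,4],0],[0,[0,0,5],0],[0,[0,2,3],0],[0,[0,5,0],0],[0,[0,5,0],0]]';python3 -m crank '[[0,[0,5,0],0],[0,[0,5,0],0],[0,[0,2,0],0],[0,[0,0,0],0]]'
python3 - <<'E'
from h import *
np.set_printoptions(precision=4,suppress=True)
P={n:bot.snapshot(n) for n in("scene","top")}
try: print(fit(P["scene"],[.438,-.04,.005,.05,0])[:2])
except IndexError: print("miss")
for n,p in P.items():
    for k,z in(("packed_a",.005),("jar",0),("tin",0)): print(k,n,[(at_z(p,a["at"],z).round(3).tolist(),round(a["score"],2)) for a in bot.landmark_of(k,p)[:3]])
cv2.imwrite("pics/l.png",np.hstack([cv2.resize(P["scene"]["pixels"][140:300,180:340],(400,400)),cv2.resize(P["top"]["pixels"][150:310,280:440],(400,400))]))
E
```

```text
clock: 22.45
ee_pos: [0.4376, -0.0397, 0.1224]
tool_rot: [1.0, -0.007, 0.001, -0.0]
force: [-3.0, 1.9, 9.6]
opening: 0.0497
clock: 23.08
ee_pos: [0.4368, -0.0399, 0.1215]
tool_rot: [1.0, -0.007, -0.0, 0.0]
force: [-0.9, 0.2, 0.4]
opening: 0.0759
clock: 23.7
ee_pos: [0.4364, -0.04, 0.1823]
tool_rot: [1.0, -0.007, -0.001, 0.0]
force: [-0.1, -0.7, 0.0]
opening: 0.0873
clock: 24.32
ee_pos: [0.4367, 0.0812, 0.303]
tool_rot: [1.0, -0.008, 0.001, -0.001]
force: [0.5, -0.3, -0.4]
opening: 0.0877
clock: 24.82
ee_pos: [0.4367, 0.201, 0.3017]
tool_rot: [1.0, -0.006, -0.0, 0.0]
force: [-0.2, -0.5, 0.2]
opening: 0.0876
(array([ 0.3334,  0.0185,  0.0117,  0.9047, -0.4582]), np.float64(0.7508588254539506))
packed_a scene [([0.55, 0.014, 0.005], 0.94), ([0.54, -0.106, 0.005], 0.62), ([0.627, 0.547, 0.005], 0.56)]
jar scene [([0.62, 0.557, 0.0], 0.72)]
tin scene [([0.737, -0.135, 0.0], 0.91)]
packed_a top [([0.542, -0.103, 0.005], 0.76), ([0.553, 0.021, 0.005], 0.75), ([0.501, -0.046, 0.005], 0.22)]
jar top [([0.622, 0.549, 0.0], 0.96)]
tin top [([0.736, -0.137, 0.0], 0.57)]
```

View pics/l.png

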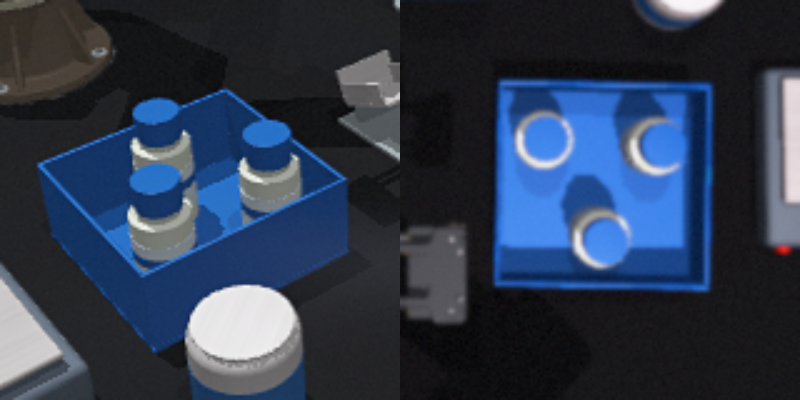

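All three bottles stand upright in the tote (new one at scene crop 160,130 and top crop 600,235), and the arm is clear.

```bash
python3 -c "
from bench import bot
print(bot.hand_in())"
```

```text
the job is handed in; nothing more can be done
None
```

I weighed the bottle on the balance and set it down in the tote, then handed the job in at about 25 s. The hand-in reports no verdict.

- **To the pan:** I gripped the cap lightly so the bottle swung down as it was lifted, but it hung about 8–12° off vertical. Pressing it onto the pan did not level it. It slipped a few millimetres in the pads under about 11 N, so I rolled it upright about its foot edge.
- **Weighing:** It stood free on the pan for more than a second, about 25 mm from the pan's centre.
- **To the tote:** I regripped it from straight above at 20 N, lifted it upright and lowered it in 1–2 mm steps onto the tote floor at about (0.437, -0.040). The floor contact reached about 23 N before I eased off and let go.

**Last checks:**
- Both camera views show all three bottles upright, with the arm clear of everything.
- The packed bottles, jar and tin measured within about 5 mm of where they started. The tin's starting position came from one camera only.
- **One check failed:** the silhouette fit of the bottle in the tote was meaningless (IoU 0.75) because a packed bottle hid part of it. That it stands upright there rests on the pictures and on the floor contact coming at the predicted height.
- The same fit read about 0.06 rad too much lean while the bottle stood free on the pan.

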